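# Put the jeweller's bench tools back on their outlines

### The job

Tidy the jeweller's bench: set each of the four tools (brass doming block, round steel bench block, red polishing bar, wooden ring clamp) on the green pad whose white outline has its shape, the same way up as it lies now, centred and lined up in the outline, and leave it there. Leave the little glass jar and the dish of rings standing where they are.

Things in the scene. Friction and masses are not known exactly. Their poses are not given: they have to be found in the camera images.
- doming_block: brass doming block: a cube of 44 mm with four dark round dimples in its top. Origin: centre of its underside; z up, x and y along its sides. About 0.65 kg. It belongs on the square outline, in any of its four quarter turns
- bench_block: round steel bench block with a black lower half and a darker round face on top: upright disc 58 mm in diameter, 24 mm high. Origin: centre of its underside; z up. About 0.4 kg. It belongs on the round outline, at any turn
- rouge_bar: red bar of polishing compound, half wrapped in paper: solid block 96 mm long (its x) x 48 mm wide (its y) x 34 mm high. Origin: centre of its underside; z up. About 0.28 kg. It belongs on the rectangular outline, either end first
- ring_clamp: wooden ring clamp lying flat: a bar with rounded dark ends, 124 mm long (its x) x 28 mm wide (its y) x 24 mm high, with a brass band 30 mm wide and 32 mm long round its middle. Origin: centre of its underside; z up. About 0.09 kg. It belongs on the long outline with half-round ends, either end first
- pad_square: fixed flat dark green pad, 140 x 70 x 3 mm, with the white outline of a 50 mm square at its centre. Origin: centre of its underside (its top face is 3 mm higher); x along the 140 mm side, z up. The place of the doming block
- pad_round: fixed flat dark green pad, 140 x 70 x 3 mm, with the white outline of a circle 64 mm in diameter at its centre. Origin: centre of its underside (its top face is 3 mm higher); x along the 140 mm side, z up. The place of the bench block
- pad_oblong: fixed flat dark green pad, 140 x 70 x 3 mm, with the white outline of a 102 x 54 mm rectangle (long side along x) at its centre. Origin: centre of its underside (its top face is 3 mm higher); x along the 140 mm side, z up. The place of the polishing bar
- pad_capsule: fixed flat dark green pad, 140 x 70 x 3 mm, with the white outline of a long shape with half-round ends, 130 x 36 mm (long side along x) at its centre. Origin: centre of its underside (its top face is 3 mm higher); x along the 140 mm side, z up. The place of the ring clamp
- jar: small amber glass jar with a blue cap, loose, 42 mm in diameter, 50 mm high, standing among the tools. Origin: centre of its underside. To be left alone
- ring_dish: white saucer with three rings on it, loose, 52 mm in diameter, about 15 mm high, standing among the tools. Origin: centre of its underside. To be left alone
Mind the look-alikes: they are no part of the job. Of the things that look like the rouge_bar, the largest one is meant. Of the things that look like the bench_block, take the one that is farthest from the robot's base at the start.

How it is judged (in metres and radians):
At the end, for the whole second after the job is handed in: Each tool is at rest on the pad of its own shape, upright (0.1 rad), its underside within 3 mm of the pad's top, centres within 12 mm, sides within 0.2 rad of the outline's (round block: any turn; cube: any quarter turn; bar, clamp: either end first). Jar and dish not shifted over 20 mm (horizontal distance between doming_block and pad_square below 0.012 m and z of doming_block in the frame of pad_square between 0.001 and 0.006 m and angle between each of doming_block, bench_block, rouge_bar, ring_clamp's own z axis and vertical below 0.1 rad and linear speed of each of doming_block, bench_block, rouge_bar, ring_clamp below 0.02 m/s and (angle between the x axis of doming_block and the x axis of pad_square, either way round below 0.2 rad or angle between the x axis of doming_block and the y axis of pad_square, either way round below 0.2 rad) and horizontal distance between bench_block and pad_round below 0.012 m and z of bench_block in the frame of pad_round between 0.001 and 0.006 m and horizontal distance between rouge_bar and pad_oblong below 0.012 m and z of rouge_bar in the frame of pad_oblong between 0.001 and 0.006 m and angle between the x axis of rouge_bar and the x axis of pad_oblong, either way round below 0.2 rad and horizontal distance between ring_clamp and pad_capsule below 0.012 m and z of ring_clamp in the frame of pad_capsule between 0.001 and 0.006 m and angle between the x axis of ring_clamp and the x axis of pad_capsule, either way round below 0.2 rad); the robot touches nothing.
It fails at once if the glass jar is shifted by more than 20 mm or tipped (distance of jar from where it was at the start of the episode above 0.02 m or angle between jar's own z axis and vertical above 0.5 rad).
It fails at once if the ring dish is shifted by more than 20 mm (distance of ring_dish from where it was at the start of the episode above 0.02 m).
It also fails if it takes over 109 s, if anything falls off the work surface, if the arm or the gripper's body presses on something with over 40 N, if the wrist force passes 120 N, or if a joint passes its speed limit or range.

### The arm

A 6-joint arm with a two-finger parallel gripper is mounted at the origin on the work surface. World frame = base frame: x ahead of the robot, y to its left, z up, the work surface at z = 0. Lengths are in mm, angles in rad, forces in N, time in s.
With the tool pointing down it reaches from about 400 to 925 mm from the base axis. Payload 12.5 kg.
Tool frame: the origin (TCP) lies on the mounting face of the last link; the fingertips stand 190 mm ahead of it and the grasp point (between the pads) lies 171 mm ahead of it (env.grasp_offset is the distance from the TCP to the grasp point, in mm); z points along the fingers, y is the direction in which the jaws open and shut (so a half turn about z gives the same grasp; the last joint's range is limited). The gripper opens to 95 mm and grips with 3 to 60 N. Pads are 20 mm wide; open, the fingers measure 119 mm over their backs; the gripper's body (75 mm by 180 mm) begins 59 mm behind the grasp point.
Start: joints at [1.087, 0.491, 1.559, -0, 1.092, -0.106], TCP at [230.525, 580.933, 404.761] pointing down, gripper open.
Joint ranges: [-3.1, 3.1], [-0.84, 2.19], [0.05, 2.79], [-1.13, 4.28], [0.06, 2.93], [-2.69, 2.69]. Speed limits (rad/s): [2.22, 2.22, 2.79, 3.14, 3.14, 3.14].

### API

Orientations are given as [roll, pitch, yaw] about the fixed x, y, z axes, in that order (R = Rz(yaw) Ry(pitch) Rx(roll)).
In Python, from cell import env, viewer gives the robot as it stands.
- The arm moves only by the tool play_rows, never from a script. Its argument "increments" is a list of rows, each an object of numbers: "dx", "dy", "dz": the shift along the tool's x, y, z in mm; "rx", "ry", "rz": the turn, a rotation vector about the tool's x, y, z in units of 6 degrees (1.0 is 6 degrees). A call has 1 to 8 rows; each row is the pose to reach, as a shift and turn from the pose measured when the call began, along the tool's axes at that moment; what a row does not reach only later rows make up. A row lasts 1/12 s, in which the tool goes at most 41.7 mm and 7.16 degrees, less where a joint would pass 70% of its speed; a pose out of reach is approached as far as the arm can. A call with a gripper value outside its range is refused whole. "fingers" is the opening, from 0 (shut) to 1 (fully open), set as the call begins (left out, the last holds). The fingers move at their own pace and stop on an object; the grip force is fixed at half the most. Time passes only in rows, so rows that repeat a pose let the fingers close. It gives the time, the measured TCP pose, the force and the opening at its end, in the units of the state.
- env.state(): the state, without advancing time (a new reading comes with each control period).
- viewer.read_camera(name): name is "scene" or "top" or "wrist"; returns a dict with "image" (480x640x3 uint8, red, green, blue), "fx", "fy", "cx", "cy" (pixels), "rvec" (rotation vector, rad) and "tvec" (3), from world to camera coordinates, as OpenCV has them. Camera axes: x right, y down, z forward; pixel columns grow to the right and rows downward; lengths in mm; the calibration is good to about 2 mm. A picture is of the moment at which its call begins. There is no depth.
- env.job_done(): hands the job in, once; it reports no verdict.
The state is a dict: "t": time; "joints": joint angles; "qvel": joint speeds; "tau": joint torques, N m; "eef_pos": TCP position; "tcp_rot": TCP orientation; "ft_force": force on the tool from outside, world axes, zero at the start; "moment": the same for the moment, N m; "opening": opening from 0.0 (shut) to 1.0 (fully open).
Only numpy, scipy, OpenCV 4.12 (cv2) and the standard library are available. Lean on these libraries where they do the work, as an engineer would, in place of code of your own. Each camera call takes 0.05 s, during which the arm holds its last target.

## Working session

There is one attempt and no reset: what is moved stays moved. The work goes in short steps, Python scripts to look and compute and a tool call to move; the robot and the scene stay as the last step left them, time stands still between calls to the robot, and variables do not carry over. Pictures are saved under pics/ and viewed, and the job is handed in when it is done.

Besides the shell and the picture viewer there is one more tool, called after "Request:" as a command line: name --argument value ..., lists and objects as JSON in quotes. play_rows: Moves the arm, as the interface text tells. Its arguments: {"type":"object","properties":{"increments":{"type":"array","items":{"type":"object","properties":{"dx":{"type":"number"},"dy":{"type":"number"},"dz":{"type":"number"},"rx":{"type":"number"},"ry":{"type":"number"},"rz":{"type":"number"}}}},"fingers":{"type":"number"}},"required":["increments"]}

```bash
ls; mkdir -p pics; python3 - <<'E'
from cell import env, viewer
import cv2
print(env.state(), env.grasp_offset)
for n in ["scene","top","wrist"]:
    c=viewer.read_camera(n); cv2.imwrite(f"pics/{n}0.png",c["image"][:,:,::-1]); print(n,c["fx"],c["cx"],c["cy"],c["rvec"],c["tvec"])
E
```

```text
pics
{'t': 0.0, 'joints': array([ 1.08741492e+00,  4.91555703e-01,  1.55948314e+00, -3.13728736e-05,
        1.09169819e+00, -1.05612951e-01]), 'qvel': array([-1.52813231e-03,  3.09621492e-04, -9.27188200e-04, -2.58827644e-06,
        1.39906743e-03,  9.62990212e-04]), 'tau': array([ 2.62037873e-03, -6.12671041e+01, -2.58194822e+01,  6.93526282e-02,
        4.81794903e-02, -6.72573378e-05]), 'eef_pos': array([230.49733129, 580.89640527, 404.15241972]), 'tcp_rot': array([-3.14045171e+00, -9.29683173e-05,  2.76383862e+00]), 'ft_force': array([ 0.06173183, -0.1034879 ,  0.20309479]), 'moment': array([ 0.01683594, -0.00088817, -0.00013947]), 'opening': 1.0002794354451916} 171.3
scene 530.8156247171294 314.37994202809426 247.8926233628952 [ 2.1227986   1.49974136 -0.48333965] [-236.92056062 -331.73639758 1427.11144614]
top 472.4932898060352 321.26595958639325 237.60077954315335 [ 2.11884474 -2.13486597  0.15343968] [ 86.0158788  476.49298283 948.69750742]
wrist 344.9200888329827 323.66473657601415 242.7128980318509 [-2.43107427 -1.64820741 -0.19718945] [-624.32119107  -25.59662814  390.10935097]
```

View pics/scene0.png

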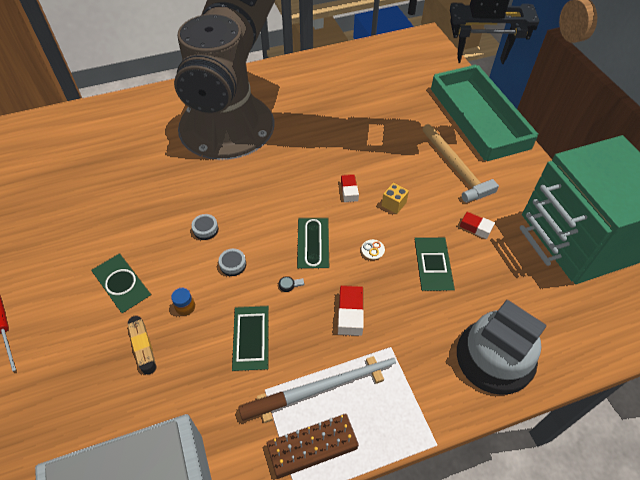

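View pics/top0.png

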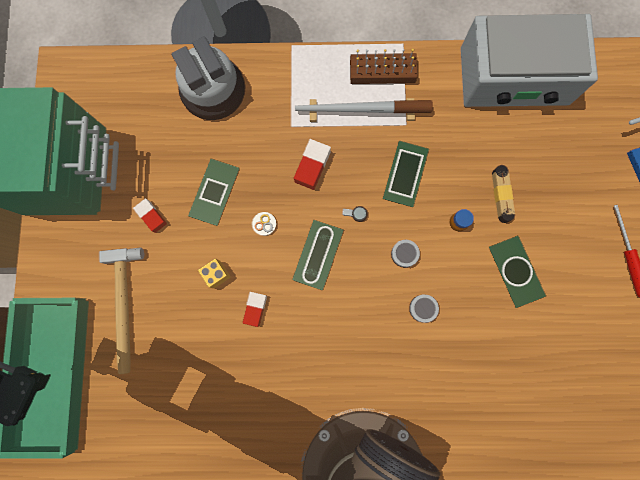

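View pics/wrist0.png

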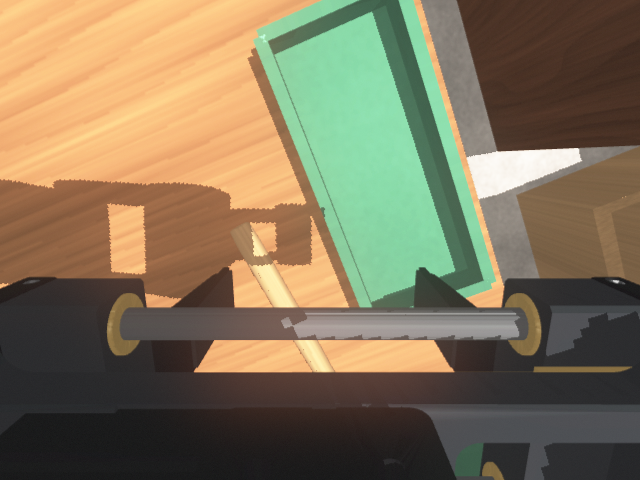

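The scene and top views show these tools, with top-view pixels:
- Doming block (213,273) and ring clamp (503,194).
- **Bench-block look-alikes:** (405,254) and (424,308). The base is at the bottom, around (365,460), so (405,254) is the farther one. The loupe at (360,213) is not a block.
- **Red bars:** (312,164), (148,214) and (255,309). The largest is (312,164).
- **Pads:** square (214,192), oblong (406,174), capsule (318,255), round (517,271).

I'll measure these and confirm them in an enlarged crop.

```bash
cat > h.py <<'E'
import numpy as np, cv2
def rays(c,px,z):
    R,_=cv2.Rodrigues(np.array(c["rvec"],float)); t=np.array(c["tvec"],float)
    px=np.atleast_2d(px).astype(float)
    d=np.c_[(px[:,0]-c["cx"])/c["fx"],(px[:,1]-c["cy"])/c["fy"],np.ones(len(px))]@R
    C=-R.T@t
    return (C+d*((z-C[2])/d[:,2])[:,None])[:,:2]
def proj(c,P):
    p,_=cv2.projectPoints(np.atleast_2d(P).astype(float),np.array(c["rvec"],float),np.array(c["tvec"],float),np.array([[c["fx"],0,c["cx"]],[0,c["fy"],c["cy"]],[0,0,1.]]),None)
    return p[:,0]
E
python3 - <<'E'
from cell import env, viewer
import cv2,numpy as np
from h import *
c=viewer.read_camera("top"); im=c["image"]; hsv=cv2.cvtColor(im,cv2.COLOR_RGB2HSV)
def go(name,roi,lo,hi,z,fn=None):
    x0,y0,x1,y1=roi
    s=hsv[y0:y1,x0:x1]
    m=cv2.inRange(s,lo,hi) if fn is None else (fn(s).astype(np.uint8)*255)
    cs,_=cv2.findContours(m,cv2.RETR_EXTERNAL,cv2.CHAIN_APPROX_NONE)
    k=max(cs,key=cv2.contourArea)[:,0]+[x0,y0]
    w=rays(c,k,z).astype(np.float32)
    (cx,cy),(a,b),ang=cv2.minAreaRect(w)
    # long axis angle
    bp=cv2.boxPoints(((cx,cy),(a,b),ang)); e=[bp[1]-bp[0],bp[2]-bp[1]]; L=max(e,key=np.linalg.norm)
    print(name,np.round([cx,cy],1),"size",round(a,1),round(b,1),"yaw",round(np.degrees(np.arctan2(L[1],L[0]))%180,1),"px",k.mean(0).round(),"rect",k.min(0),k.max(0))
g=lambda s:(s[...,0]>50)&(s[...,0]<90)&(s[...,1]>80)&(s[...,2]<120)
for n,r in dict(square=(180,150,250,235),oblong=(375,130,440,215),capsule=(285,210,350,300),round=(480,225,555,315)).items(): 
    go("pad_"+n,r,0,0,3,g)
    go(" outline",r,0,0,3,lambda s:(s[...,1]<60)&(s[...,2]>150))
go("brass",(190,250,240,295),(15,100,60),(35,255,255),44)
go("steel far",(380,230,430,275),0,0,24,lambda s:(s[...,1]<70))
go("steel near",(400,285,450,330),0,0,24,lambda s:(s[...,1]<70))
rf=lambda s:((s[...,0]<6)|(s[...,0]>174))&(s[...,1]>150)|(s[...,1]<50)&(s[...,2]>150)
for n,r in dict(A=(285,130,340,200),B=(125,190,172,240),C=(235,285,275,335)).items(): go("red"+n,r,0,0,34,rf)
go("clamp",(480,155,530,235),0,0,24,lambda s:(s[...,0]>17)&(s[...,1]>90)&(s[...,2]>90)|(s[...,2]<70))
go("jar",(445,200,480,240),(100,80,40),(125,255,255),50)
go("dish",(245,205,285,245),0,0,10,lambda s:(s[...,1]<60)&(s[...,2]>120))
go("loupe",(340,200,375,226),0,0,10,lambda s:(s[...,1]<70))
b=im[:,:,::-1]
o=np.hstack([cv2.resize(b[120:330,290:450],None,fx=2.5,fy=2.5),cv2.resize(b[150:290,475:555],None,fx=3.75,fy=3.75)])
print(o.shape);cv2.imwrite("pics/crop1.png",o)
E
```

```text
pad_square [608.3 294.3] size 0.0 0.0 yaw 0.0 px [226. 183.] rect [226 183] [226 183]
 outline [589.8 322.3] size 51.2 50.6 yaw 70.8 px [213. 191.] rect [199 178] [227 205]
pad_oblong [ 625.8 -104.2] size 67.6 137.2 yaw 163.4 px [407. 169.] rect [385 142] [427 206]
 outline [ 626.7 -104.5] size 54.9 102.5 yaw 163.2 px [406. 173.] rect [388 149] [423 197]
pad_capsule [406.3  84.2] size 0.0 0.0 yaw 0.0 px [321. 273.] rect [321 273] [321 273]
 outline [447.3  91.5] size 37.3 129.8 yaw 161.0 px [318. 254.] rect [302 226] [333 283]
pad_round [ 442.5 -318.6] size 56.5 71.9 yaw 116.4 px [511. 255.] rect [495 236] [528 274]
 outline [ 408.6 -333.1] size 63.7 61.9 yaw 89.5 px [517. 271.] rect [502 256] [532 285]
brass [406.8 304.1] size 105.3 91.3 yaw 89.6 px [214. 272.] rect [190 250] [239 294]
steel far [445.4 -93.6] size 58.9 55.3 yaw 89.5 px [405. 253.] rect [391 240] [419 266]
steel near [ 329.6 -128.7] size 57.7 55.6 yaw 87.9 px [424. 308.] rect [410 295] [438 322]
redA [640.2 102.7] size 51.0 103.6 yaw 157.6 px [312. 164.] rect [294 139] [330 189]
redB [529.4 450.8] size 73.8 34.5 yaw 38.6 px [151. 217.] rect [133 199] [165 231]
redC [330.7 222.5] size 34.4 66.1 yaw 166.5 px [254. 309.] rect [243 292] [265 326]
clamp [ 572.5 -307.4] size 125.6 39.3 yaw 3.8 px [503. 194.] rect [492 165] [514 222]
jar [ 513.8 -212.4] size 36.2 38.6 yaw 113.5 px [463. 218.] rect [454 209] [472 227]
dish [515.  207.9] size 50.3 50.7 yaw 135.4 px [264. 223.] rect [252 212] [275 235]
loupe [534.5  11.6] size 52.1 28.9 yaw 89.4 px [354. 213.] rect [342 207] [366 220]
(525, 700, 3)
```

View pics/crop1.png

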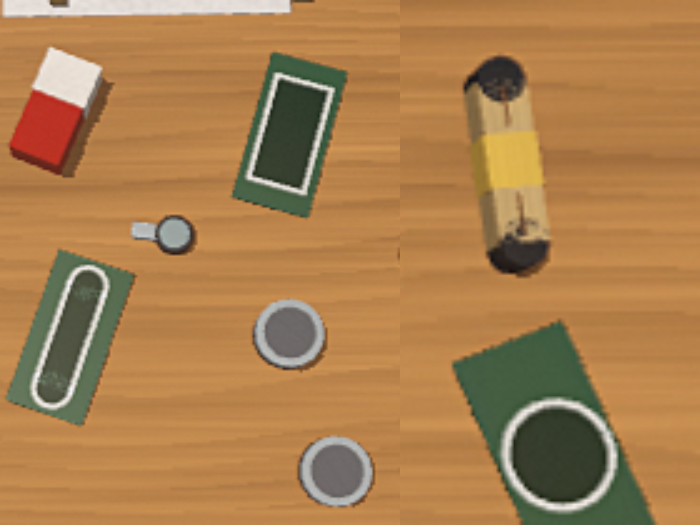

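The crop confirms the full-size rouge bar and that the upper of the two steel discs is the farther one (|r|≈455 mm against 354 mm). The masks for the brass block, the bar and the clamp catch their sides or the table, so I'll enlarge those three.

```bash
python3 - <<'E'
import cv2,numpy as np
b=cv2.imread("pics/top0.png")
def cr(x,y,w=34,h=74): return cv2.resize(b[y-h//2:y+h//2,x-w//2:x+w//2],None,fx=7,fy=7,interpolation=cv2.INTER_CUBIC)
cv2.imwrite("pics/crop2.png",np.hstack([cr(312,164,38),cr(213,272,38),cr(503,194,36)]))
E
```

```text
(no output)
```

View pics/crop2.png

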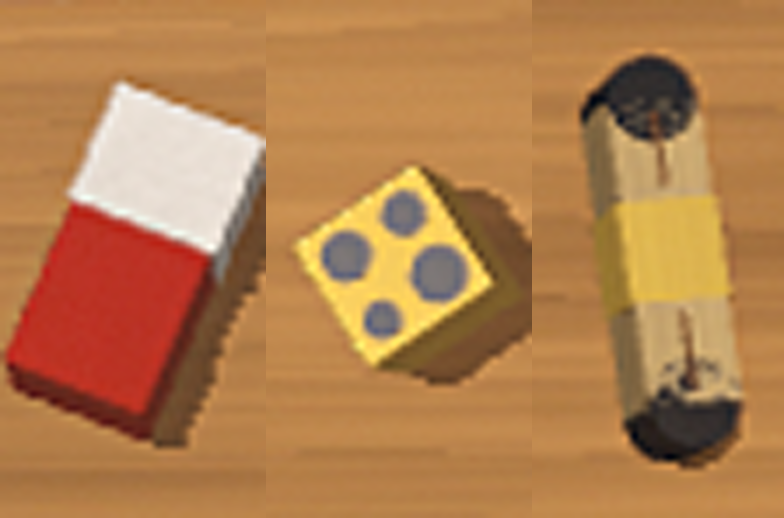

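```bash
python3 - <<'E'
from cell import env, viewer
from h import *
c=viewer.read_camera("top")
def q(n,ox,oy,off,pts,z):
    p=np.array(pts,float)-[off,0]; p=p/7+[ox,oy]-0.43
    w=rays(c,p,z); e=np.diff(np.vstack([w,w[:1]]),axis=0)
    print(n,w.mean(0).round(1),np.linalg.norm(e,axis=1).round(1),np.degrees(np.arctan2(e[:,1],e[:,0])).round(1))
q("bar",293,127,0,[(119,83),(265,138),(147,416),(8,357)],34)
q("brass",194,235,266,[(417,166),(497,285),(374,366),(292,245)],44)
q("band",485,157,532,[(610,203),(718,197),(733,297),(625,305)],25)
q("clampR",485,157,532,[(700,100),(743,400),(642,400),(610,105)],24)
R,_=cv2.Rodrigues(c["rvec"]);print(-R.T@c["tvec"])
s=viewer.read_camera("scene")
im=s["image"][:,:,::-1].copy()
P=[[640,103,34],[404,305,44],[572,-307,24],[445,-93.6,24],[590,322,3],[627,-104.5,3],[447,91.5,3],[408.6,-333,3]]
for x,y in proj(s,P): cv2.circle(im,(round(x),round(y)),2,(255,0,255),-1)
cv2.imwrite("pics/s1.png",im)
E
```

```text
bar [644.2 101.9] [49.  96.1 46.8 94.5] [-112.3  157.4   65.8  -21.3]
brass [405.5 308.8] [43.3 42.8 44.1 43.2] [-145.1  123.4   35.5  -57.5]
band [ 574.2 -310.3] [33.  31.6 32.9 32.3] [ -87.4 -175.8   93.7    4.3]
clampR [ 574.6 -311.3] [94.9 30.4 93.2 27.7] [-176.2   89.4    2.2  -87.4]
[ 315.8185411    63.47991884 1015.23406349]
```

View pics/s1.png

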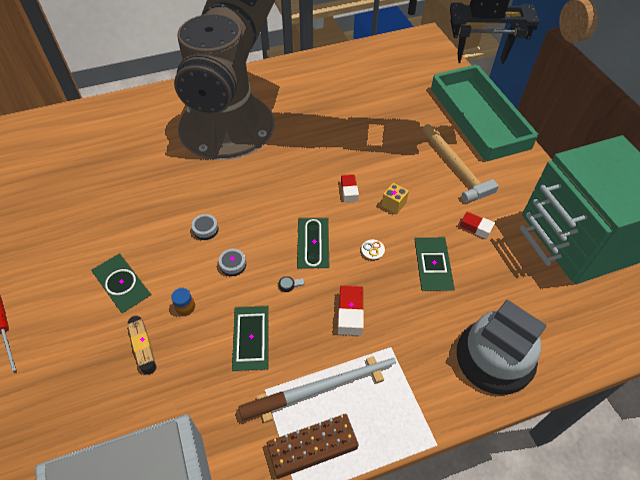

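```bash
cat > plan.py <<'E'
import sys
from cell import env
from h import *
from scipy.spatial.transform import Rotation as Ro
s=env.state(); x,y,zg,yaw=map(float,sys.argv[1:5])
R0=Ro.from_euler("xyz",s["tcp_rot"]); R1=Ro.from_euler("xyz",[np.pi,0,np.radians(yaw)])
d=R0.inv().apply(np.array([x,y,zg+env.grasp_offset])-s["eef_pos"])
r=np.degrees((R0.inv()*R1).as_rotvec())/6
print("t",round(s["t"],2),"grasp",(s["eef_pos"]-[0,0,env.grasp_offset]).round(1),"yaw",np.degrees(s["tcp_rot"][2]).round(1),"open",round(s["opening"],3),"q6",s["joints"][5].round(2),"F",s["ft_force"].round(1))
print("shift",d.round(1),"|d|",np.linalg.norm(d).round(),"rot",r.round(2),"rows>=",np.ceil(max(np.linalg.norm(d)/41.7,np.linalg.norm(r)*6/7.16)))
E
python3 plan.py 405.5 308.8 110 124.7
```

```text
t 0.3 grasp [230.5 580.9 233.2] yaw 158.4 open 1.002 q6 -0.11 F [-0.7 -0.1  0.3]
shift [-263.  -188.4  123.3] |d| 346.0 rot [-0.    0.    5.61] rows>= 9.0
```

Request:
play_rows --increments '[{"dx": -20,"dy": -14,"dz": 8,"rz": 0.5},{"dx": -50,"dy": -36,"dz": 20,"rz": 1.2},{"dx": -80,"dy": -58,"dz": 35,"rz": 2},{"dx": -110,"dy": -80,"dz": 50,"rz": 2.8},{"dx": -142,"dy": -102,"dz": 65,"rz": 3.6},{"dx": -172,"dy": -124,"dz": 80,"rz": 4.4},{"dx": -202,"dy": -145,"dz": 95,"rz": 5.1},{"dx": -232,"dy": -166,"dz": 109,"rz": 5.6}]' --fingers 1

```text
invalid input
```

```bash
python3 plan.py 405.5 308.8 100 124.7
```

```text
t 0.3 grasp [230.5 580.9 233.2] yaw 158.4 open 1.002 q6 -0.11 F [-0.7 -0.1  0.3]
shift [-263.  -188.3  133.3] |d| 350.0 rot [-0.    0.    5.61] rows>= 9.0
```

The whole call was refused. It may need all six keys in each row, so I'll test that.

Request:
play_rows --increments '[{"dx": -20,"dy": -14,"dz": 8,"rx": 0,"ry": 0,"rz": 0.5},{"dx": -50,"dy": -36,"dz": 20,"rx": 0,"ry": 0,"rz": 1.2},{"dx": -80,"dy": -58,"dz": 35,"rx": 0,"ry": 0,"rz": 2},{"dx": -110,"dy": -80,"dz": 50,"rx": 0,"ry": 0,"rz": 2.8},{"dx": -142,"dy": -102,"dz": 65,"rx": 0,"ry": 0,"rz": 3.6},{"dx": -172,"dy": -124,"dz": 80,"rx": 0,"ry": 0,"rz": 4.4},{"dx": -202,"dy": -145,"dz": 95,"rx": 0,"ry": 0,"rz": 5.1},{"dx": -232,"dy": -166,"dz": 109,"rx": 0,"ry": 0,"rz": 5.6}]'

```text
t: 0.97
eef_pos: [385.5, 339.4, 295.1]
tcp_rot: [3.142, 0.0, 2.174]
ft_force: [0.3, -0.2, 0.6]
opening: 0.998
```

```bash
python3 plan.py 405.5 308.8 100 124.7
```

```text
t 0.97 grasp [385.5 339.4 123.8] yaw 124.5 open 0.998 q6 -0.01 F [ 0.3 -0.2  0.6]
shift [-36.6  -0.9  23.8] |d| 44.0 rot [ 0.    0.   -0.03] rows>= 2.0
```

Full rows work. Now I'll move over the block and lower.

Request:
play_rows --increments '[{"dx": -18,"dy": -0.5,"dz": 12,"rx": 0,"ry": 0,"rz": 0},{"dx": -36.6,"dy": -0.9,"dz": 24,"rx": 0,"ry": 0,"rz": 0},{"dx": -36.6,"dy": -0.9,"dz": 40,"rx": 0,"ry": 0,"rz": 0},{"dx": -36.6,"dy": -0.9,"dz": 58,"rx": 0,"ry": 0,"rz": 0},{"dx": -36.6,"dy": -0.9,"dz": 75,"rx": 0,"ry": 0,"rz": 0},{"dx": -36.6,"dy": -0.9,"dz": 88,"rx": 0,"ry": 0,"rz": 0},{"dx": -36.6,"dy": -0.9,"dz": 96,"rx": 0,"ry": 0,"rz": 0},{"dx": -36.6,"dy": -0.9,"dz": 98,"rx": 0,"ry": 0,"rz": 0}]'

```text
t: 1.63
eef_pos: [405.4, 308.7, 196.0]
tcp_rot: [-3.14, -0.0, 2.174]
ft_force: [0.3, -0.2, 0.2]
opening: 0.999
```

Request:
play_rows --fingers 0.0 --increments '[{"dx": 0,"dy": 0,"dz": 0,"rx": 0,"ry": 0,"rz": 0},{"dx": 0,"dy": 0,"dz": 0,"rx": 0,"ry": 0,"rz": 0},{"dx": 0,"dy": 0,"dz": 0,"rx": 0,"ry": 0,"rz": 0},{"dx": 0,"dy": 0,"dz": 0,"rx": 0,"ry": 0,"rz": 0},{"dx": 0,"dy": 0,"dz": 0,"rx": 0,"ry": 0,"rz": 0},{"dx": 0,"dy": 0,"dz": 0,"rx": 0,"ry": 0,"rz": 0},{"dx": 0,"dy": 0,"dz": 0,"rx": 0,"ry": 0,"rz": 0},{"dx": 0,"dy": 0,"dz": 0,"rx": 0,"ry": 0,"rz": 0}]'

```text
t: 2.3
eef_pos: [405.4, 308.7, 196.1]
tcp_rot: [-3.14, 0.0, 2.174]
ft_force: [0.7, 0.0, -0.0]
opening: 0.496
```

```bash
python3 plan.py 405.5 308.8 100 124.7;python3 - <<'E'
from cell import viewer
import cv2
cv2.imwrite("pics/w1.png",viewer.read_camera("wrist")["image"][:,:,::-1])
E
```

```text
t 2.3 grasp [405.4 308.7  24.8] yaw 124.5 open 0.496 q6 -0.08 F [ 0.7  0.  -0. ]
shift [  0.   -0.  -75.2] |d| 75.0 rot [-0.01  0.   -0.03] rows>= 2.0
```

View pics/w1.png

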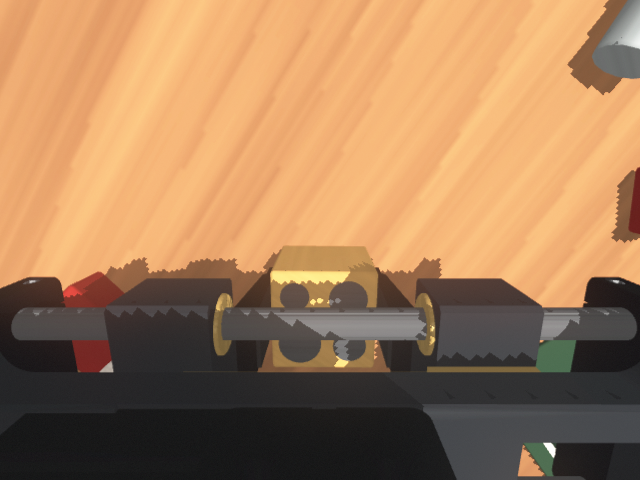

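The wrist view shows the cube centred between the jaws, at pixels (270–378, 250–370). Opening 0.496 is about 47 mm, so the jaws may still be closing. I'll wait a few rows and then lift slightly.

Request:
play_rows --increments '[{"dx": 0,"dy": 0,"dz": 0,"rx": 0,"ry": 0,"rz": 0},{"dx": 0,"dy": 0,"dz": 0,"rx": 0,"ry": 0,"rz": 0},{"dx": 0,"dy": 0,"dz": 0,"rx": 0,"ry": 0,"rz": 0},{"dx": 0,"dy": 0,"dz": 0,"rx": 0,"ry": 0,"rz": 0},{"dx": 0,"dy": 0,"dz": -4,"rx": 0,"ry": 0,"rz": 0},{"dx": 0,"dy": 0,"dz": -12,"rx": 0,"ry": 0,"rz": 0},{"dx": 0,"dy": 0,"dz": -24,"rx": 0,"ry": 0,"rz": 0},{"dx": 0,"dy": 0,"dz": -36,"rx": 0,"ry": 0,"rz": 0}]'

```text
t: 3.02
eef_pos: [405.3, 308.6, 232.5]
tcp_rot: [-3.139, -0.0, 2.174]
ft_force: [-0.4, 1.0, -6.7]
opening: 0.463
```

```bash
python3 plan.py 590 322.3 80 160.8
```

```text
t 3.02 grasp [405.3 308.6  61.2] yaw 124.5 open 0.463 q6 -0.08 F [-0.4  1.  -6.7]
shift [-93.4 159.8 -19.3] |d| 186.0 rot [-0.03 -0.01 -6.04] rows>= 6.0
```

Held: the load is 6.7 N and the opening is 44 mm. Now I'll carry it to the square pad.

Request:
play_rows --increments '[{"dx": -4,"dy": 7,"dz": -3,"rx": 0,"ry": 0,"rz": -0.3},{"dx": -14,"dy": 24,"dz": -8,"rx": 0,"ry": 0,"rz": -1},{"dx": -30,"dy": 51,"dz": -13,"rx": 0,"ry": 0,"rz": -2},{"dx": -47,"dy": 80,"dz": -17,"rx": 0,"ry": 0,"rz": -3.1},{"dx": -64,"dy": 110,"dz": -19,"rx": 0,"ry": 0,"rz": -4.2},{"dx": -79,"dy": 136,"dz": -19,"rx": 0,"ry": 0,"rz": -5.2},{"dx": -89,"dy": 153,"dz": -19,"rx": 0,"ry": 0,"rz": -5.8},{"dx": -93.4,"dy": 159.8,"dz": -19,"rx": 0,"ry": 0,"rz": -6.04}]'

```text
t: 3.68
eef_pos: [592.2, 322.0, 251.1]
tcp_rot: [-3.14, -0.001, 2.809]
ft_force: [-0.2, -0.6, -6.6]
opening: 0.46
```

```bash
python3 plan.py 590 322.3 28 160.8
```

```text
t 3.68 grasp [592.2 322.   79.8] yaw 160.9 open 0.46 q6 -0.84 F [-0.2 -0.6 -6.6]
shift [ 2.1 -0.3 51.8] |d| 52.0 rot [-0.02 -0.01  0.02] rows>= 2.0
```

Request:
play_rows --increments '[{"dx": 2,"dy": -0.3,"dz": 8,"rx": 0,"ry": 0,"rz": 0},{"dx": 2,"dy": -0.3,"dz": 20,"rx": 0,"ry": 0,"rz": 0},{"dx": 2,"dy": -0.3,"dz": 32,"rx": 0,"ry": 0,"rz": 0},{"dx": 2,"dy": -0.3,"dz": 42,"rx": 0,"ry": 0,"rz": 0},{"dx": 2,"dy": -0.3,"dz": 48,"rx": 0,"ry": 0,"rz": 0},{"dx": 2,"dy": -0.3,"dz": 50,"rx": 0,"ry": 0,"rz": 0},{"dx": 2,"dy": -0.3,"dz": 51,"rx": 0,"ry": 0,"rz": 0},{"dx": 2,"dy": -0.3,"dz": 52,"rx": 0,"ry": 0,"rz": 0}]'

```text
t: 4.35
eef_pos: [590.2, 322.4, 199.3]
tcp_rot: [-3.14, -0.001, 2.809]
ft_force: [-0.3, 0.3, -5.9]
opening: 0.458
```

```bash
python3 plan.py 590 322.3 27.8 160.8
```

```text
t 4.35 grasp [590.2 322.4  28. ] yaw 160.9 open 0.458 q6 -0.84 F [-0.3  0.3 -5.9]
shift [ 0.1 -0.1  0.2] |d| 0.0 rot [-0.02 -0.01  0.02] rows>= 1.0
```

Not on the pad yet, so I'll lower another 1 mm and open.

Request:
play_rows --increments '[{"dx": 0,"dy": 0,"dz": 0.5,"rx": 0,"ry": 0,"rz": 0},{"dx": 0,"dy": 0,"dz": 1,"rx": 0,"ry": 0,"rz": 0},{"dx": 0,"dy": 0,"dz": 1.2,"rx": 0,"ry": 0,"rz": 0}]'

```text
t: 4.6
eef_pos: [590.2, 322.4, 199.1]
tcp_rot: [-3.141, -0.0, 2.809]
ft_force: [-3.2, -1.0, 4.1]
opening: 0.462
```

Request:
play_rows --fingers 0.75 --increments '[{"dx": 0,"dy": 0,"dz": 0,"rx": 0,"ry": 0,"rz": 0},{"dx": 0,"dy": 0,"dz": 0,"rx": 0,"ry": 0,"rz": 0},{"dx": 0,"dy": 0,"dz": 0,"rx": 0,"ry": 0,"rz": 0},{"dx": 0,"dy": 0,"dz": 0,"rx": 0,"ry": 0,"rz": 0},{"dx": 0,"dy": 0,"dz": -10,"rx": 0,"ry": 0,"rz": 0},{"dx": 0,"dy": 0,"dz": -35,"rx": 0,"ry": 0,"rz": 0},{"dx": 0,"dy": 0,"dz": -65,"rx": 0,"ry": 0,"rz": 0},{"dx": 0,"dy": 0,"dz": -95,"rx": 0,"ry": 0,"rz": 0}]'

```text
t: 5.27
eef_pos: [590.1, 322.5, 295.5]
tcp_rot: [-3.14, -0.001, 2.809]
ft_force: [-0.2, 0.2, 0.5]
opening: 0.747
```

```bash
python3 plan.py 644.2 101.9 110 158;python3 - <<'E'
from cell import viewer
import cv2
cv2.imwrite("pics/w2.png",viewer.read_camera("top")["image"][100:340,100:420,::-1])
E
```

```text
t 5.27 grasp [590.1 322.5 124.2] yaw 160.9 open 0.747 q6 -0.84 F [-0.2  0.2  0.5]
shift [-123.1 -190.8   14.4] |d| 228.0 rot [-0.01 -0.01  0.49] rows>= 6.0
```

View pics/w2.png

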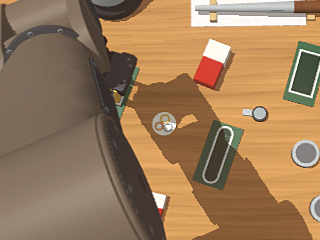

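The picture shows the arm hiding the cube. The other tools are unmoved. Next, the bar.

Request:
play_rows --fingers 1.0 --increments '[{"dx": -8,"dy": -12,"dz": 1,"rx": 0,"ry": 0,"rz": 0},{"dx": -26,"dy": -40,"dz": 3,"rx": 0,"ry": 0,"rz": 0.1},{"dx": -46,"dy": -72,"dz": 5,"rx": 0,"ry": 0,"rz": 0.2},{"dx": -66,"dy": -104,"dz": 8,"rx": 0,"ry": 0,"rz": 0.3},{"dx": -87,"dy": -136,"dz": 11,"rx": 0,"ry": 0,"rz": 0.4},{"dx": -106,"dy": -165,"dz": 13,"rx": 0,"ry": 0,"rz": 0.5},{"dx": -119,"dy": -185,"dz": 14,"rx": 0,"ry": 0,"rz": 0.5},{"dx": -123,"dy": -191,"dz": 14,"rx": 0,"ry": 0,"rz": 0.5}]'

```text
t: 5.98
eef_pos: [645.6, 98.1, 287.7]
tcp_rot: [3.138, 0.005, 2.753]
ft_force: [-0.5, 0.3, 1.1]
opening: 0.998
```

```bash
python3 plan.py 644.2 101.9 24 158
```

```text
t 5.98 grasp [645.6  98.1 116.4] yaw 157.7 open 0.998 q6 -1.13 F [-0.5  0.3  1.1]
shift [ 3.2  2.7 92.4] |d| 93.0 rot [ 0.04  0.05 -0.04] rows>= 3.0
```

Request:
play_rows --increments '[{"dx": 3,"dy": 2.5,"dz": 12,"rx": 0,"ry": 0,"rz": 0},{"dx": 3,"dy": 2.5,"dz": 35,"rx": 0,"ry": 0,"rz": 0},{"dx": 3,"dy": 2.5,"dz": 60,"rx": 0,"ry": 0,"rz": 0},{"dx": 3,"dy": 2.5,"dz": 80,"rx": 0,"ry": 0,"rz": 0},{"dx": 3,"dy": 2.5,"dz": 90,"rx": 0,"ry": 0,"rz": 0},{"dx": 3,"dy": 2.5,"dz": 92,"rx": 0,"ry": 0,"rz": 0},{"dx": 3,"dy": 2.5,"dz": 93,"rx": 0,"ry": 0,"rz": 0}]'

```text
t: 6.57
eef_pos: [644.4, 101.9, 194.8]
tcp_rot: [3.138, 0.005, 2.754]
ft_force: [0.7, 0.1, 0.2]
opening: 1.001
```

Request:
play_rows --fingers 0.0 --increments '[{"dx": 0,"dy": 0,"dz": 0,"rx": 0,"ry": 0,"rz": 0},{"dx": 0,"dy": 0,"dz": 0,"rx": 0,"ry": 0,"rz": 0},{"dx": 0,"dy": 0,"dz": 0,"rx": 0,"ry": 0,"rz": 0},{"dx": 0,"dy": 0,"dz": 0,"rx": 0,"ry": 0,"rz": 0},{"dx": 0,"dy": 0,"dz": 0,"rx": 0,"ry": 0,"rz": 0},{"dx": 0,"dy": 0,"dz": 0,"rx": 0,"ry": 0,"rz": 0},{"dx": 0,"dy": 0,"dz": 0,"rx": 0,"ry": 0,"rz": 0},{"dx": 0,"dy": 0,"dz": 0,"rx": 0,"ry": 0,"rz": 0}]'

```text
t: 7.23
eef_pos: [644.4, 101.8, 194.9]
tcp_rot: [3.138, 0.005, 2.754]
ft_force: [-1.4, 0.1, 2.1]
opening: 0.503
```

```bash
python3 plan.py 644.2 101.9 24 158;python3 - <<'E'
from cell import viewer
import cv2
cv2.imwrite("pics/w3.png",viewer.read_camera("top")["image"][100:340,100:420,::-1])
cv2.imwrite("pics/s3.png",viewer.read_camera("scene")["image"][130:400,200:560,::-1].repeat(2,0).repeat(2,1))
E
```

```text
t 7.23 grasp [644.4 101.8  23.6] yaw 157.8 open 0.503 q6 -1.13 F [-1.4  0.1  2.1]
shift [ 0.2 -0.  -0.4] |d| 0.0 rot [ 0.04  0.05 -0.04] rows>= 1.0
```

View pics/s3.png

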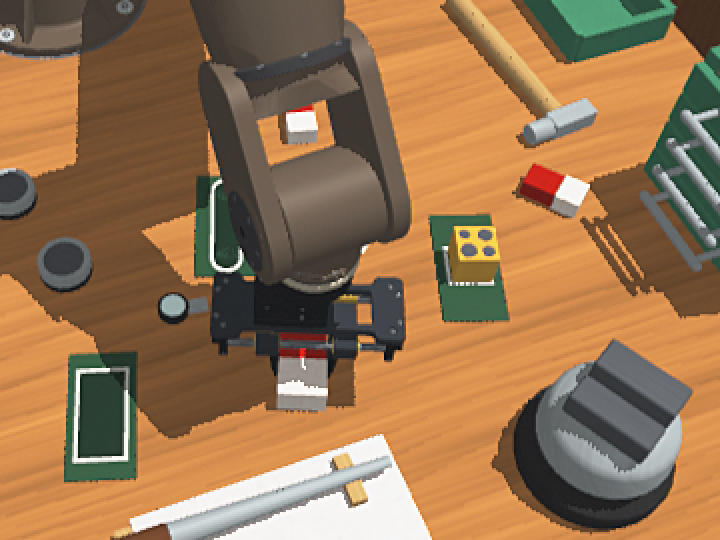

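The scene view shows the cube on the square pad, perhaps a few mm off (I'll measure it later), and the jaws on the bar. Lifting and carrying the bar.

Request:
play_rows --increments '[{"dx": 0,"dy": 0,"dz": 0,"rx": 0,"ry": 0,"rz": 0},{"dx": 0,"dy": 0,"dz": 0,"rx": 0,"ry": 0,"rz": 0},{"dx": 0,"dy": 0,"dz": -4,"rx": 0,"ry": 0,"rz": 0},{"dx": 0,"dy": 0,"dz": -12,"rx": 0,"ry": 0,"rz": 0},{"dx": 0,"dy": 0,"dz": -24,"rx": 0,"ry": 0,"rz": 0},{"dx": 0,"dy": 0,"dz": -38,"rx": 0,"ry": 0,"rz": 0},{"dx": 0,"dy": 0,"dz": -48,"rx": 0,"ry": 0,"rz": 0},{"dx": 0,"dy": 0,"dz": -54,"rx": 0,"ry": 0,"rz": 0}]'

```text
t: 8.0
eef_pos: [644.2, 101.8, 251.1]
tcp_rot: [3.137, 0.007, 2.754]
ft_force: [-0.6, -0.0, -3.4]
opening: 0.505
```

```bash
python3 plan.py 626.5 -104.5 78 163.2; python3 - <<'E'
from cell import viewer
import cv2
from h import *
cs={n:viewer.read_camera(n) for n in ("top","scene")}
sq=[]
import numpy as np
a=np.radians(70.8); u=np.array([np.cos(a),np.sin(a)]); v=np.array([-u[1],u[0]])
o=[]
for n,c in cs.items():
    im=c["image"][:,:,::-1].copy()
    x,y=proj(c,[590,322.3,20])[0].astype(int); k=cv2.resize(im[y-30:y+30,x-30:x+30],None,fx=6,fy=6,interpolation=cv2.INTER_CUBIC); print(n,x-30,y-30); o.append(k)
cv2.imwrite("pics/sq.png",np.hstack(o))
E
```

```text
t 8.0 grasp [644.2 101.8  79.8] yaw 157.8 open 0.505 q6 -1.13 F [-0.6 -0.  -3.4]
shift [ -61.6 -197.7    1.3] |d| 207.0 rot [ 0.04  0.07 -0.9 ] rows>= 5.0
top 181 159
scene 405 227
```

View pics/sq.png

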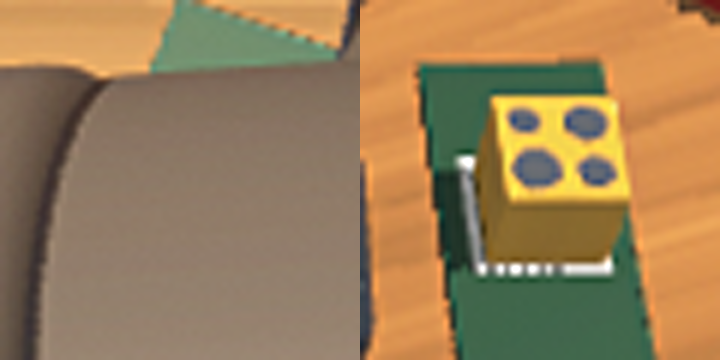

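The cube sits a little to one side of the outline. I'll measure it by casting its top corners at z=47 and the outline's at z=3.

```bash
python3 - <<'E'
from cell import viewer
from h import *
c=viewer.read_camera("scene")
f=lambda pts,z: rays(c,(np.array(pts,float)-[360,0])/6+[405,227]-0.42,z)
w=f([(491,96),(615,98),(629,200),(512,200)],47); e=np.diff(w,axis=0)
print("cube",w.mean(0),np.degrees(np.arctan2(e[:,1],e[:,0])),np.linalg.norm(e,axis=1))
b=f([(483,262),(613,262)],3); print("cube base far edge",b)
o=f([(459,155),(478,275),(613,275)],3); print("outline corners",o,"centre",(o[0]+o[2])/2)
E
```

```text
cube [590.99117108 321.57945094] [  69.22411881  -21.33696978 -109.61750429] [44.18667629 44.01916085 40.84882391]
cube base far edge [[601.73932072 293.54105672]
 [617.48511909 337.73665965]]
outline corners [[556.23241686 306.20748196]
 [606.1688481  289.35769177]
 [622.47342481 335.12573965]] centre [589.35292084 320.6666108 ]
```

Request:
play_rows --increments '[{"dx": -2,"dy": -8,"dz": 0,"rx": 0,"ry": 0,"rz": 0},{"dx": -8,"dy": -28,"dz": 0,"rx": 0,"ry": 0,"rz": -0.1},{"dx": -18,"dy": -60,"dz": 0,"rx": 0,"ry": 0,"rz": -0.3},{"dx": -30,"dy": -96,"dz": 0,"rx": 0,"ry": 0,"rz": -0.5},{"dx": -42,"dy": -134,"dz": 0,"rx": 0,"ry": 0,"rz": -0.7},{"dx": -52,"dy": -168,"dz": 0,"rx": 0,"ry": 0,"rz": -0.8},{"dx": -59,"dy": -190,"dz": 0,"rx": 0,"ry": 0,"rz": -0.9},{"dx": -61.6,"dy": -197.7,"dz": 0,"rx": 0,"ry": 0,"rz": -0.9}]'

```text
t: 8.82
eef_pos: [625.5, -108.5, 248.3]
tcp_rot: [3.138, 0.005, 2.845]
ft_force: [-0.0, 0.0, -3.5]
opening: 0.505
```

```bash
python3 plan.py 626.5 -104.5 28 163.2
```

```text
t 8.82 grasp [ 625.5 -108.5   77. ] yaw 163.0 open 0.505 q6 -1.55 F [-0.   0.  -3.5]
shift [ 0.5  3.9 49. ] |d| 49.0 rot [ 0.03  0.05 -0.03] rows>= 2.0
```

The cube is within about 2 mm and 2° of the outline. Lowering the bar.

Request:
play_rows --increments '[{"dx": 0.5,"dy": 3.9,"dz": 6,"rx": 0,"ry": 0,"rz": 0},{"dx": 0.5,"dy": 3.9,"dz": 18,"rx": 0,"ry": 0,"rz": 0},{"dx": 0.5,"dy": 3.9,"dz": 30,"rx": 0,"ry": 0,"rz": 0},{"dx": 0.5,"dy": 3.9,"dz": 40,"rx": 0,"ry": 0,"rz": 0},{"dx": 0.5,"dy": 3.9,"dz": 47,"rx": 0,"ry": 0,"rz": 0},{"dx": 0.5,"dy": 3.9,"dz": 49,"rx": 0,"ry": 0,"rz": 0},{"dx": 0.5,"dy": 3.9,"dz": 50,"rx": 0,"ry": 0,"rz": 0},{"dx": 0.5,"dy": 3.9,"dz": 50.5,"rx": 0,"ry": 0,"rz": 0}]'

```text
t: 9.48
eef_pos: [626.4, -103.5, 197.8]
tcp_rot: [3.138, 0.004, 2.846]
ft_force: [-4.8, 3.6, 9.1]
opening: 0.504
```

```bash
python3 plan.py 626.5 -104.5 26.5 163.2
```

```text
t 9.48 grasp [ 626.4 -103.5   26.5] yaw 163.1 open 0.504 q6 -1.55 F [-4.8  3.6  9.1]
shift [-0.4 -1.   0. ] |d| 1.0 rot [ 0.03  0.04 -0.02] rows>= 1.0
```

In contact. Releasing and rising.

Request:
play_rows --fingers 0.85 --increments '[{"dx": 0,"dy": 0,"dz": 0,"rx": 0,"ry": 0,"rz": 0},{"dx": 0,"dy": 0,"dz": 0,"rx": 0,"ry": 0,"rz": 0},{"dx": 0,"dy": 0,"dz": 0,"rx": 0,"ry": 0,"rz": 0},{"dx": 0,"dy": 0,"dz": 0,"rx": 0,"ry": 0,"rz": 0},{"dx": 0,"dy": 0,"dz": -8,"rx": 0,"ry": 0,"rz": 0},{"dx": 0,"dy": 0,"dz": -30,"rx": 0,"ry": 0,"rz": 0},{"dx": 0,"dy": 0,"dz": -60,"rx": 0,"ry": 0,"rz": 0},{"dx": 0,"dy": 0,"dz": -90,"rx": 0,"ry": 0,"rz": 0}]'

```text
t: 10.15
eef_pos: [625.8, -103.7, 288.9]
tcp_rot: [3.138, 0.003, 2.846]
ft_force: [0.5, -0.2, -0.3]
opening: 0.853
```

```bash
python3 plan.py 574.3 -310.6 110 183.8;python3 plan.py 574.3 -310.6 110 3.8
```

```text
t 10.15 grasp [ 625.8 -103.7  117.6] yaw 163.1 open 0.853 q6 -1.55 F [ 0.5 -0.2 -0.3]
shift [ -11.  -213.     6.9] |d| 213.0 rot [ 0.03  0.03 -3.46] rows>= 6.0
t 10.15 grasp [ 625.8 -103.7  117.6] yaw 163.1 open 0.853 q6 -1.55 F [ 0.5 -0.2 -0.3]
shift [ -11.  -213.     6.9] |d| 213.0 rot [ 0.04 -0.04 26.54] rows>= 23.0
```

Request:
play_rows --increments '[{"dx": 0,"dy": -10,"dz": 0,"rx": 0,"ry": 0,"rz": -0.2},{"dx": -2,"dy": -38,"dz": 2,"rx": 0,"ry": 0,"rz": -0.6},{"dx": -4,"dy": -74,"dz": 3,"rx": 0,"ry": 0,"rz": -1.2},{"dx": -6,"dy": -112,"dz": 5,"rx": 0,"ry": 0,"rz": -1.8},{"dx": -8,"dy": -150,"dz": 6,"rx": 0,"ry": 0,"rz": -2.4},{"dx": -10,"dy": -185,"dz": 7,"rx": 0,"ry": 0,"rz": -3},{"dx": -11,"dy": -206,"dz": 7,"rx": 0.03,"ry": 0.03,"rz": -3.4},{"dx": -11,"dy": -213,"dz": 7,"rx": 0.03,"ry": 0.03,"rz": -3.46}]'

```text
t: 10.82
eef_pos: [573.3, -313.9, 281.7]
tcp_rot: [-3.14, 0.001, -3.076]
ft_force: [0.7, -0.7, 0.6]
opening: 0.851
```

```bash
python3 plan.py 574.3 -310.6 21.5 183.8; python3 - <<'E'
from cell import viewer
import cv2
cv2.imwrite("pics/w4.png",viewer.read_camera("wrist")["image"][:,:,::-1])
E
```

```text
t 10.82 grasp [ 573.3 -313.9  110.4] yaw -176.2 open 0.851 q6 -2.24 F [ 0.7 -0.7  0.6]
shift [-1.2  3.3 88.9] |d| 89.0 rot [-0.01  0.01 -0.  ] rows>= 3.0
```

View pics/w4.png

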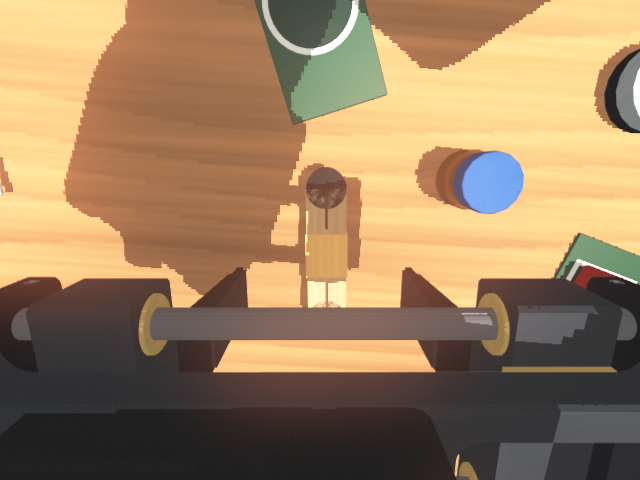

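The wrist view shows the clamp vertical at column 326, lined up between the jaws, with the jar at (488,182) well clear. Lowering and gripping on the band.

Request:
play_rows --increments '[{"dx": -1,"dy": 3,"dz": 10,"rx": 0,"ry": 0,"rz": 0},{"dx": -1,"dy": 3.3,"dz": 32,"rx": 0,"ry": 0,"rz": 0},{"dx": -1,"dy": 3.3,"dz": 58,"rx": 0,"ry": 0,"rz": 0},{"dx": -1,"dy": 3.3,"dz": 76,"rx": 0,"ry": 0,"rz": 0},{"dx": -1,"dy": 3.3,"dz": 85,"rx": 0,"ry": 0,"rz": 0},{"dx": -1,"dy": 3.3,"dz": 88,"rx": 0,"ry": 0,"rz": 0},{"dx": -1,"dy": 3.3,"dz": 88.5,"rx": 0,"ry": 0,"rz": 0}]'

```text
t: 11.45
eef_pos: [574.7, -309.1, 192.8]
tcp_rot: [-3.141, 0.0, -3.077]
ft_force: [0.3, 0.9, 0.8]
opening: 0.853
```

Request:
play_rows --fingers 0.0 --increments '[{"dx": 0,"dy": 0,"dz": 0,"rx": 0,"ry": 0,"rz": 0},{"dx": 0,"dy": 0,"dz": 0,"rx": 0,"ry": 0,"rz": 0},{"dx": 0,"dy": 0,"dz": 0,"rx": 0,"ry": 0,"rz": 0},{"dx": 0,"dy": 0,"dz": 0,"rx": 0,"ry": 0,"rz": 0},{"dx": 0,"dy": 0,"dz": 0,"rx": 0,"ry": 0,"rz": 0},{"dx": 0,"dy": 0,"dz": 0,"rx": 0,"ry": 0,"rz": 0},{"dx": 0,"dy": 0,"dz": 0,"rx": 0,"ry": 0,"rz": 0},{"dx": 0,"dy": 0,"dz": 0,"rx": 0,"ry": 0,"rz": 0}]'

```text
t: 12.12
eef_pos: [574.6, -309.2, 192.8]
tcp_rot: [-3.141, 0.0, -3.077]
ft_force: [0.5, 0.1, 1.2]
opening: 0.344
```

Request:
play_rows --increments '[{"dx": 0,"dy": 0,"dz": 0,"rx": 0,"ry": 0,"rz": 0},{"dx": 0,"dy": 0,"dz": 0,"rx": 0,"ry": 0,"rz": 0},{"dx": 0,"dy": 0,"dz": 0,"rx": 0,"ry": 0,"rz": 0},{"dx": 0,"dy": 0,"dz": -6,"rx": 0,"ry": 0,"rz": 0},{"dx": 0,"dy": 0,"dz": -22,"rx": 0,"ry": 0,"rz": 0},{"dx": 0,"dy": 0,"dz": -45,"rx": 0,"ry": 0,"rz": 0},{"dx": 0,"dy": 0,"dz": -70,"rx": 0,"ry": 0,"rz": 0},{"dx": 0,"dy": 0,"dz": -80,"rx": 0,"ry": 0,"rz": 0}]'

```text
t: 12.78
eef_pos: [574.9, -309.2, 276.1]
tcp_rot: [-3.139, 0.003, -3.077]
ft_force: [0.0, -0.1, 0.5]
opening: 0.315
```

```bash
python3 plan.py 447.3 91.5 100 161; python3 - <<'E'
from cell import viewer
import cv2
cv2.imwrite("pics/s4.png",viewer.read_camera("scene")["image"][:,:,::-1])
E
```

```text
t 12.78 grasp [ 574.9 -309.2  104.8] yaw -176.3 open 0.315 q6 -2.23 F [ 0.  -0.1  0.5]
shift [101.4 408.2   3.4] |d| 421.0 rot [-0.02  0.03  3.79] rows>= 11.0
```

View pics/s4.png

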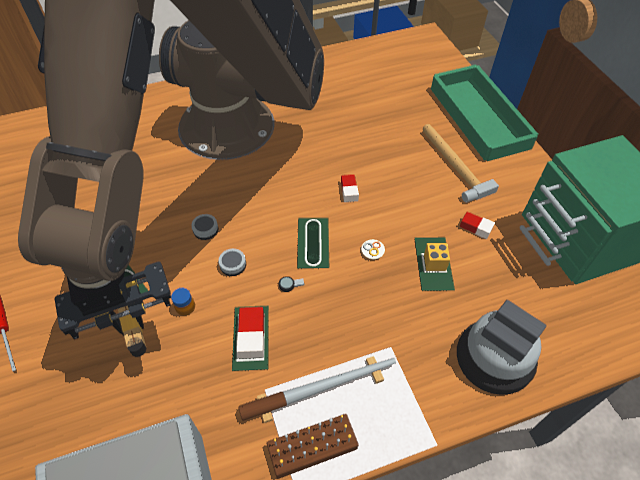

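The clamp is held (30 mm opening), the bar lies on the oblong pad, and the jar stands untouched at (182,300). Carrying the clamp to the capsule pad in two calls.

Request:
play_rows --increments '[{"dx": 2,"dy": 8,"dz": 0,"rx": 0,"ry": 0,"rz": 0.1},{"dx": 8,"dy": 32,"dz": 0,"rx": 0,"ry": 0,"rz": 0.3},{"dx": 16,"dy": 64,"dz": 0,"rx": 0,"ry": 0,"rz": 0.6},{"dx": 25,"dy": 100,"dz": 0,"rx": 0,"ry": 0,"rz": 0.9},{"dx": 34,"dy": 136,"dz": 0,"rx": 0,"ry": 0,"rz": 1.2},{"dx": 43,"dy": 172,"dz": 0,"rx": 0,"ry": 0,"rz": 1.5},{"dx": 51,"dy": 204,"dz": 0,"rx": 0,"ry": 0,"rz": 1.8},{"dx": 56,"dy": 224,"dz": 0,"rx": 0,"ry": 0,"rz": 2}]'

```text
t: 13.5
eef_pos: [502.6, -86.4, 274.6]
tcp_rot: [-3.14, 0.002, 2.996]
ft_force: [1.0, -0.3, -1.1]
opening: 0.313
```

```bash
python3 plan.py 447.3 91.5 90 161
```

```text
t 13.5 grasp [502.6 -86.4 103.3] yaw 171.7 open 0.313 q6 -1.72 F [ 1.  -0.3 -1.1]
shift [ 80.6 168.   12.8] |d| 187.0 rot [-0.02  0.02  1.78] rows>= 5.0
```

Request:
play_rows --increments '[{"dx": 7,"dy": 15,"dz": 1,"rx": 0,"ry": 0,"rz": 0.2},{"dx": 22,"dy": 46,"dz": 4,"rx": 0,"ry": 0,"rz": 0.5},{"dx": 39,"dy": 81,"dz": 7,"rx": 0,"ry": 0,"rz": 0.9},{"dx": 55,"dy": 115,"dz": 10,"rx": 0,"ry": 0,"rz": 1.2},{"dx": 68,"dy": 143,"dz": 12,"rx": 0,"ry": 0,"rz": 1.5},{"dx": 77,"dy": 161,"dz": 13,"rx": 0,"ry": 0,"rz": 1.7},{"dx": 80.6,"dy": 168,"dz": 13,"rx": 0,"ry": 0,"rz": 1.78},{"dx": 80.6,"dy": 168,"dz": 13,"rx": 0,"ry": 0,"rz": 1.78}]'

```text
t: 14.17
eef_pos: [445.9, 93.2, 260.2]
tcp_rot: [-3.139, -0.0, 2.811]
ft_force: [1.0, -1.1, -0.4]
opening: 0.312
```

```bash
python3 plan.py 447.3 91.5 24.5 161; python3 - <<'E'
from cell import viewer
import cv2
cv2.imwrite("pics/w5.png",viewer.read_camera("wrist")["image"][:,:,::-1])
E
```

```text
t 14.17 grasp [445.9  93.2  88.9] yaw 161.1 open 0.312 q6 -1.18 F [ 1.  -1.1 -0.4]
shift [-1.9 -1.  64.4] |d| 64.0 rot [-0.02 -0.    0.01] rows>= 2.0
```

View pics/w5.png

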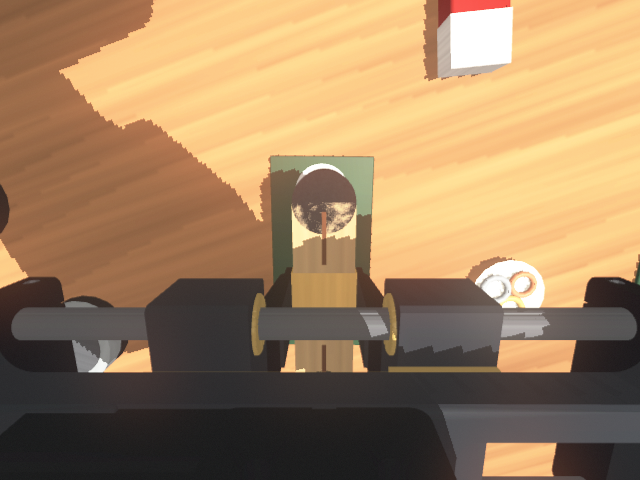

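The clamp lies lined up over the pad (columns 292–356, centred on 323), with the dish clear at (510,288). Lowering.

Request:
play_rows --increments '[{"dx": -1.9,"dy": -1,"dz": 8,"rx": 0,"ry": 0,"rz": 0},{"dx": -1.9,"dy": -1,"dz": 25,"rx": 0,"ry": 0,"rz": 0},{"dx": -1.9,"dy": -1,"dz": 42,"rx": 0,"ry": 0,"rz": 0},{"dx": -1.9,"dy": -1,"dz": 54,"rx": 0,"ry": 0,"rz": 0},{"dx": -1.9,"dy": -1,"dz": 61,"rx": 0,"ry": 0,"rz": 0},{"dx": -1.9,"dy": -1,"dz": 63.5,"rx": 0,"ry": 0,"rz": 0},{"dx": -1.9,"dy": -1,"dz": 64.5,"rx": 0,"ry": 0,"rz": 0},{"dx": -1.9,"dy": -1,"dz": 64.8,"rx": 0,"ry": 0,"rz": 0}]'

```text
t: 14.88
eef_pos: [447.9, 89.9, 195.7]
tcp_rot: [-3.139, -0.0, 2.811]
ft_force: [-3.1, -3.9, 8.9]
opening: 0.311
```

Request:
play_rows --fingers 0.6 --increments '[{"dx": 0,"dy": 0,"dz": 0,"rx": 0,"ry": 0,"rz": 0},{"dx": 0,"dy": 0,"dz": 0,"rx": 0,"ry": 0,"rz": 0},{"dx": 0,"dy": 0,"dz": 0,"rx": 0,"ry": 0,"rz": 0},{"dx": 0,"dy": 0,"dz": 0,"rx": 0,"ry": 0,"rz": 0},{"dx": 0,"dy": 0,"dz": -8,"rx": 0,"ry": 0,"rz": 0},{"dx": 0,"dy": 0,"dz": -30,"rx": 0,"ry": 0,"rz": 0},{"dx": 0,"dy": 0,"dz": -60,"rx": 0,"ry": 0,"rz": 0},{"dx": 0,"dy": 0,"dz": -90,"rx": 0,"ry": 0,"rz": 0}]'

```text
t: 15.55
eef_pos: [447.7, 90.1, 286.9]
tcp_rot: [-3.138, -0.001, 2.811]
ft_force: [0.3, -0.6, -0.4]
opening: 0.602
```

```bash
python3 plan.py 445.4 -93.6 110 90
```

```text
t 15.55 grasp [447.7  90.1 115.6] yaw 161.0 open 0.602 q6 -1.18 F [ 0.3 -0.6 -0.4]
shift [ -57.5 -174.5    6.1] |d| 184.0 rot [-4.000e-02  1.000e-02  1.184e+01] rows>= 10.0
```

Next, the bench block.

Request:
play_rows --fingers 1.0 --increments '[{"dx": -4,"dy": -12,"dz": 0,"rx": 0,"ry": 0,"rz": 0},{"dx": -14,"dy": -42,"dz": 1,"rx": 0,"ry": 0,"rz": 0},{"dx": -26,"dy": -78,"dz": 2,"rx": 0,"ry": 0,"rz": 0},{"dx": -38,"dy": -114,"dz": 4,"rx": 0,"ry": 0,"rz": 0},{"dx": -48,"dy": -145,"dz": 5,"rx": 0,"ry": 0,"rz": 0},{"dx": -54,"dy": -166,"dz": 6,"rx": 0,"ry": 0,"rz": 0},{"dx": -57.5,"dy": -175,"dz": 6,"rx": 0,"ry": 0,"rz": 0},{"dx": -57.5,"dy": -175,"dz": 6,"rx": 0,"ry": 0,"rz": 0}]'

```text
t: 16.22
eef_pos: [445.3, -95.5, 281.8]
tcp_rot: [-3.138, -0.001, 2.808]
ft_force: [0.9, 0.0, -0.1]
opening: 0.996
```

```bash
python3 plan.py 446 -94.5 21.5 161; python3 - <<'E'
from cell import viewer
import cv2
cv2.imwrite("pics/w6.png",viewer.read_camera("wrist")["image"][:,:,::-1])
E
```

```text
t 16.22 grasp [445.3 -95.5 110.5] yaw 160.9 open 0.996 q6 -1.59 F [ 0.9  0.  -0.1]
shift [-0.5  1.4 89. ] |d| 89.0 rot [-0.03 -0.01 -0.02] rows>= 3.0
```

View pics/w6.png

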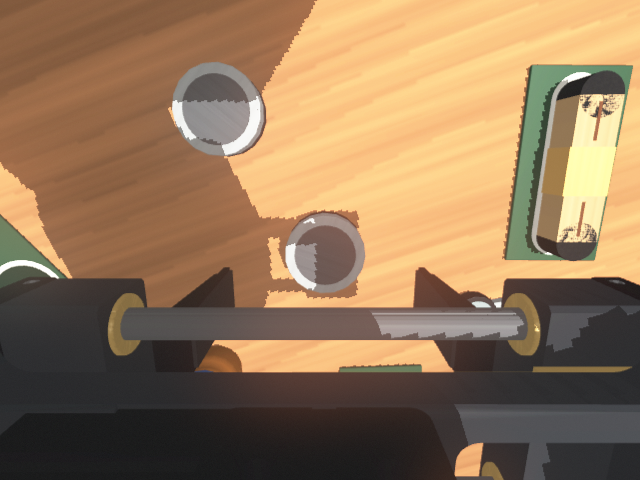

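The wrist view shows the farther disc at (324,252), centred between the jaws, the nearer one at (218,108) clear of the left finger, and the clamp inside its outline at (580,160). Lowering and gripping.

Request:
play_rows --increments '[{"dx": -0.5,"dy": 1.4,"dz": 10,"rx": 0,"ry": 0,"rz": 0},{"dx": -0.5,"dy": 1.4,"dz": 32,"rx": 0,"ry": 0,"rz": 0},{"dx": -0.5,"dy": 1.4,"dz": 58,"rx": 0,"ry": 0,"rz": 0},{"dx": -0.5,"dy": 1.4,"dz": 76,"rx": 0,"ry": 0,"rz": 0},{"dx": -0.5,"dy": 1.4,"dz": 85,"rx": 0,"ry": 0,"rz": 0},{"dx": -0.5,"dy": 1.4,"dz": 88,"rx": 0,"ry": 0,"rz": 0},{"dx": -0.5,"dy": 1.4,"dz": 89,"rx": 0,"ry": 0,"rz": 0}]'

```text
t: 16.85
eef_pos: [446.1, -92.6, 192.7]
tcp_rot: [-3.138, -0.002, 2.81]
ft_force: [0.4, -0.6, -0.3]
opening: 1.0
```

Request:
play_rows --fingers 0.0 --increments '[{"dx": 0,"dy": 0,"dz": 0,"rx": 0,"ry": 0,"rz": 0},{"dx": 0,"dy": 0,"dz": 0,"rx": 0,"ry": 0,"rz": 0},{"dx": 0,"dy": 0,"dz": 0,"rx": 0,"ry": 0,"rz": 0},{"dx": 0,"dy": 0,"dz": 0,"rx": 0,"ry": 0,"rz": 0},{"dx": 0,"dy": 0,"dz": 0,"rx": 0,"ry": 0,"rz": 0},{"dx": 0,"dy": 0,"dz": 0,"rx": 0,"ry": 0,"rz": 0},{"dx": 0,"dy": 0,"dz": 0,"rx": 0,"ry": 0,"rz": 0},{"dx": 0,"dy": 0,"dz": 0,"rx": 0,"ry": 0,"rz": 0}]'

```text
t: 17.52
eef_pos: [446.1, -92.7, 192.9]
tcp_rot: [-3.138, -0.002, 2.81]
ft_force: [-0.1, -2.2, 4.9]
opening: 0.602
```

Request:
play_rows --increments '[{"dx": 0,"dy": 0,"dz": 0,"rx": 0,"ry": 0,"rz": 0},{"dx": 0,"dy": 0,"dz": 0,"rx": 0,"ry": 0,"rz": 0},{"dx": 0,"dy": 0,"dz": 0,"rx": 0,"ry": 0,"rz": 0},{"dx": 0,"dy": 0,"dz": -6,"rx": 0,"ry": 0,"rz": 0},{"dx": 0,"dy": 0,"dz": -22,"rx": 0,"ry": 0,"rz": 0},{"dx": 0,"dy": 0,"dz": -45,"rx": 0,"ry": 0,"rz": 0},{"dx": 0,"dy": 0,"dz": -70,"rx": 0,"ry": 0,"rz": 0},{"dx": 0,"dy": 0,"dz": -80,"rx": 0,"ry": 0,"rz": 0}]'

```text
t: 18.18
eef_pos: [446.3, -92.4, 275.3]
tcp_rot: [-3.138, 0.0, 2.81]
ft_force: [0.4, -1.0, -4.4]
opening: 0.606
```

```bash
python3 plan.py 408.6 -333.1 100 161; python3 - <<'E'
from cell import viewer
import cv2
cv2.imwrite("pics/w7.png",viewer.read_camera("wrist")["image"][:,:,::-1])
E
```

```text
t 18.18 grasp [446.3 -92.4 104. ] yaw 161.0 open 0.606 q6 -1.58 F [ 0.4 -1.  -4.4]
shift [ -42.7 -239.9    4.8] |d| 244.0 rot [-0.03  0.    0.  ] rows>= 6.0
```

View pics/w7.png

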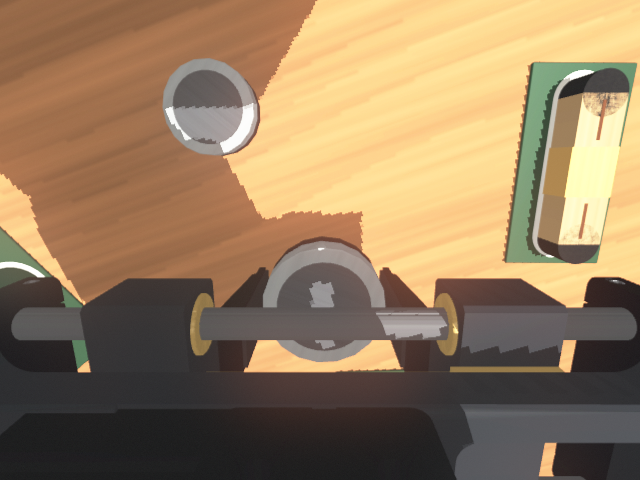

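Disc held (57.6 mm opening, 4.4 N). Carrying it to the round pad.

Request:
play_rows --increments '[{"dx": -2,"dy": -10,"dz": 0,"rx": 0,"ry": 0,"rz": 0},{"dx": -8,"dy": -40,"dz": 0,"rx": 0,"ry": 0,"rz": 0},{"dx": -14,"dy": -78,"dz": 1,"rx": 0,"ry": 0,"rz": 0},{"dx": -21,"dy": -118,"dz": 2,"rx": 0,"ry": 0,"rz": 0},{"dx": -28,"dy": -158,"dz": 3,"rx": 0,"ry": 0,"rz": 0},{"dx": -35,"dy": -196,"dz": 4,"rx": 0,"ry": 0,"rz": 0},{"dx": -40,"dy": -224,"dz": 5,"rx": 0,"ry": 0,"rz": 0},{"dx": -43,"dy": -240,"dz": 5,"rx": 0,"ry": 0,"rz": 0}]'

```text
t: 18.9
eef_pos: [407.7, -336.9, 270.4]
tcp_rot: [-3.139, 0.001, 2.808]
ft_force: [0.2, 0.5, -5.4]
opening: 0.604
```

```bash
python3 plan.py 408.6 -333.1 24.3 161; python3 - <<'E'
from cell import viewer
import cv2
cv2.imwrite("pics/w8.png",viewer.read_camera("wrist")["image"][:,:,::-1])
E
```

```text
t 18.9 grasp [ 407.7 -336.9   99.1] yaw 160.9 open 0.604 q6 -2.05 F [ 0.2  0.5 -5.4]
shift [ 0.5  4.1 74.8] |d| 75.0 rot [-0.03  0.01 -0.02] rows>= 2.0
```

View pics/w8.png

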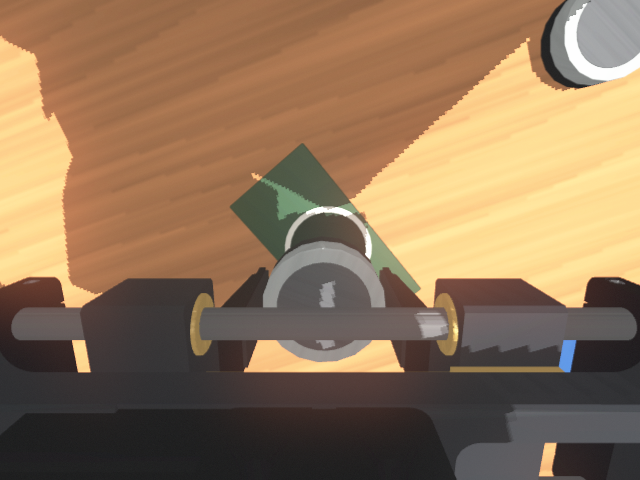

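The outline (centre near column 328) lies under the disc (324), which fits the 4 mm of travel still to go. Lowering.

Request:
play_rows --increments '[{"dx": 0.5,"dy": 4,"dz": 10,"rx": 0,"ry": 0,"rz": 0},{"dx": 0.5,"dy": 4,"dz": 30,"rx": 0,"ry": 0,"rz": 0},{"dx": 0.5,"dy": 4,"dz": 50,"rx": 0,"ry": 0,"rz": 0},{"dx": 0.5,"dy": 4,"dz": 65,"rx": 0,"ry": 0,"rz": 0},{"dx": 0.5,"dy": 4,"dz": 72,"rx": 0,"ry": 0,"rz": 0},{"dx": 0.5,"dy": 4,"dz": 74,"rx": 0,"ry": 0,"rz": 0},{"dx": 0.5,"dy": 4,"dz": 74.7,"rx": 0,"ry": 0,"rz": 0},{"dx": 0.5,"dy": 4,"dz": 75,"rx": 0,"ry": 0,"rz": 0}]'

```text
t: 19.62
eef_pos: [408.5, -334.6, 195.3]
tcp_rot: [-3.138, 0.001, 2.807]
ft_force: [0.4, -0.2, -4.2]
opening: 0.603
```

Request:
play_rows --fingers 0.85 --increments '[{"dx": 0,"dy": 0,"dz": 0,"rx": 0,"ry": 0,"rz": 0},{"dx": 0,"dy": 0,"dz": 0,"rx": 0,"ry": 0,"rz": 0},{"dx": 0,"dy": 0,"dz": 0,"rx": 0,"ry": 0,"rz": 0},{"dx": 0,"dy": 0,"dz": 0,"rx": 0,"ry": 0,"rz": 0},{"dx": 0,"dy": 0,"dz": -8,"rx": 0,"ry": 0,"rz": 0},{"dx": 0,"dy": 0,"dz": -35,"rx": 0,"ry": 0,"rz": 0},{"dx": 0,"dy": 0,"dz": -75,"rx": 0,"ry": 0,"rz": 0},{"dx": 0,"dy": 0,"dz": -115,"rx": 0,"ry": 0,"rz": 0}]'

```text
t: 20.28
eef_pos: [408.3, -334.0, 311.8]
tcp_rot: [-3.139, -0.001, 2.807]
ft_force: [0.6, -0.9, 0.6]
opening: 0.851
```

```bash
python3 plan.py 380 -420 180 161; python3 - <<'E'
from cell import viewer
import cv2
for n in ("top","scene"): cv2.imwrite(f"pics/{n}9.png",viewer.read_camera(n)["image"][:,:,::-1])
E
```

```text
t 20.28 grasp [ 408.3 -334.   140.5] yaw 160.8 open 0.851 q6 -2.04 F [ 0.6 -0.9  0.6]
shift [ -1.5 -90.6 -39.3] |d| 99.0 rot [-0.02 -0.01 -0.03] rows>= 3.0
```

View pics/top9.png

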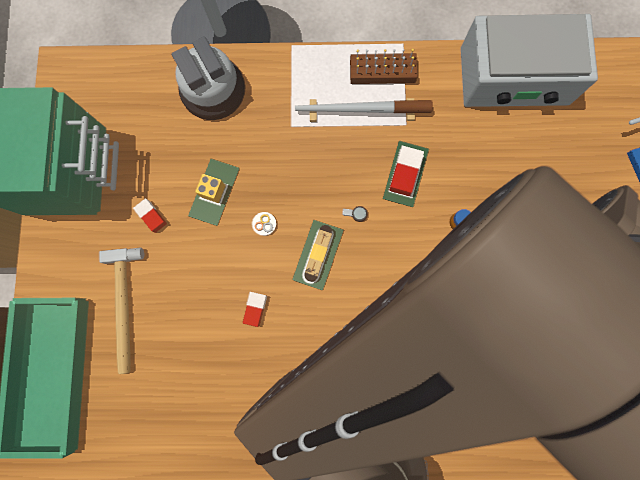

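View pics/scene9.png

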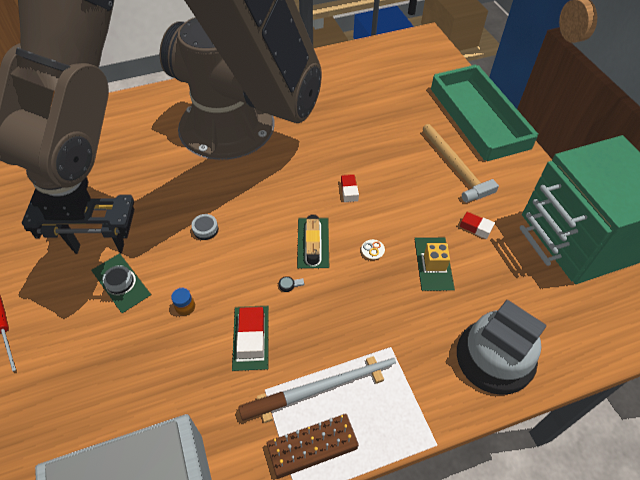

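All four tools are on their pads: scene view cube (437,258), bar (250,335), clamp (313,240) and disc (120,280). The jar (182,300) and dish (373,249) are in place. Now enlarged crops to measure.

```bash
python3 - <<'E'
import cv2,numpy as np
t=cv2.imread("pics/top9.png"); s=cv2.imread("pics/scene9.png")
def cr(b,x,y,f=5,w=52,h=76):
    k=cv2.resize(b[y-h//2:y+h//2,x-w//2:x+w//2],None,fx=f,fy=f,interpolation=cv2.INTER_CUBIC); return k
cv2.imwrite("pics/z1.png",np.hstack([cr(t,213,190),cr(t,406,173),cr(t,318,254)]))
cv2.imwrite("pics/z2.png",np.hstack([cr(s,120,281),cr(s,250,337),cr(s,313,242)]))
E
```

```text
(no output)
```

View pics/z1.png

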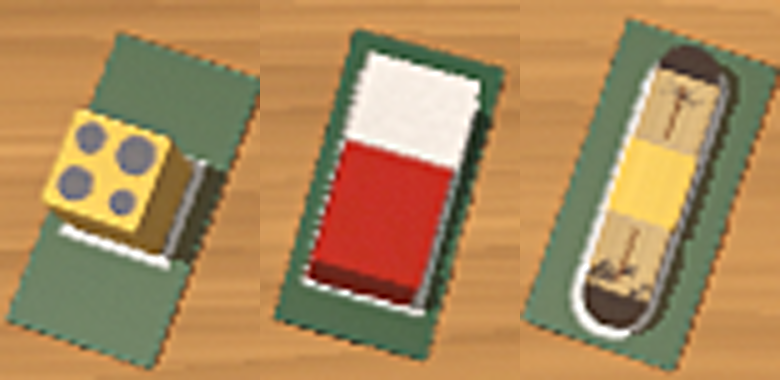

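View pics/z2.png

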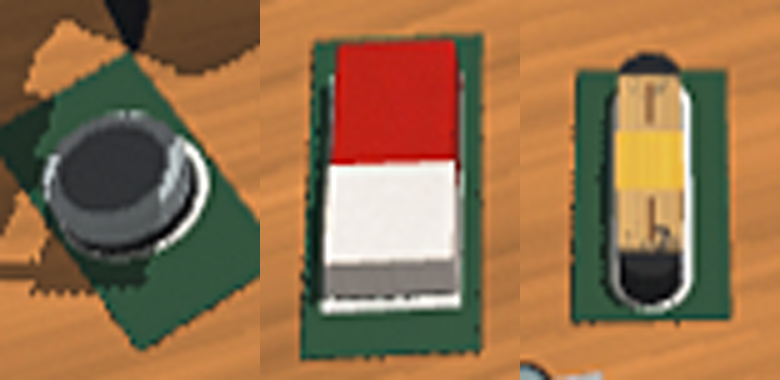

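```bash
python3 - <<'E'
from cell import viewer
from h import *
t=viewer.read_camera("top"); s=viewer.read_camera("scene")
def f(c,n,off,ctr,pts,z):
    w=rays(c,(np.array(pts,float)-[off,0])/5+np.array(ctr)-[26,38]-0.4,z); e=np.diff(w,axis=0)
    print(n,w.mean(0).round(1),np.degrees(np.arctan2(e[:,1],e[:,0])).round(1),np.linalg.norm(e,axis=1).round(1))
f(t,"cube",0,(213,190),[(79,108),(181,140),(140,231),(43,200)],47)
f(t,"bar",260,(406,173),[(370,52),(482,83),(418,288),(310,263)],37)
f(t,"band",520,(318,254),[(628,138),(698,157),(676,228),(606,207)],28)
f(s,"disc",0,(120,281),[(112,168)],27)
f(s,"disc rim L/R",0,(120,281),[(50,180),(188,165)],25)
f(s,"ring L/R",0,(120,281),[(46,195),(210,185)],3)
E
```

```text
cube [590.4 321. ] [-108.4  157.6   71.5] [46.6 42.9 44.1]
bar [ 625.4 -101.3] [-107.1  161.2   75.8] [49.8 95.7 46.9]
band [448.2  89.7] [-105.8  162.5   72.8] [30.7 31.5 30.8]
disc [ 409.7 -336.1] [] []
disc rim L/R [ 411.5 -334. ] [77.9] [57.2]
ring L/R [ 405.5 -336.1] [74.5] [69.7]
```

All four are within about 4 mm and 2° of their outlines, and the gripper is clear. Handing in.

```bash
python3 -c "
from cell import env
print(env.job_done()); print(env.state()['t'])"
```

```text
the job is handed in; nothing more can be done
None
the job is handed in; nothing more can be done
```

All four tools are on the pads of their own shape, and I handed the job in at about 20 s of the 109 s. `env.job_done()` gives no verdict, so these are my own last camera measurements (tolerance 12 mm and 0.2 rad, about 11°):

| Tool | Off centre | Off line |
|---|---|---|
| Doming block | about 1 mm | about 2° |
| Bench block | about 3 mm | any turn allowed |
| Polishing bar | about 3 mm | about 2° |
| Ring clamp | about 2 mm | about 2° |

- **Look-alikes:** I took the largest of the three red bars and the farther of the two steel discs. The others were left alone.
- **Jar and dish:** both looked unmoved in the last pictures, but I did not measure them again. The gripper was well above everything when I handed in.
- **Checks that disagreed:**
  - For the bench block, the disc and outline centres differed by up to 6 mm when read from the edges in the scene view, still inside the limit. It was let go about 1 mm or less above its pad.
  - The doming block looked slightly off in one early view, but measured within 2 mm.
- **Refused move:** the first move call was rejected. It went through once I gave all six values in each row and left out the finger value.

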